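# Set the stirrer's blank speed knob by its clicks

## Robot

A 6-joint arm with a two-finger parallel gripper is mounted at the origin on the work surface. World frame = base frame: x ahead of the robot, y to its left, z up, the work surface at z = 0. Lengths are in mm, angles in rad, forces in N, time in s.
With the tool pointing down it reaches from about 350 to 875 mm from the base axis. Payload 4.2 kg.
Tool frame: the origin (TCP) lies at the very end of the fingers, on their centre line; the grasp point (between the pads) lies 19 mm behind it; z points along the fingers, y is the direction in which the jaws open and shut (so a half turn about z gives the same grasp; the last joint's range is limited). The gripper opens to 85 mm and grips with 20 to 120 N. Pads are 22 mm wide; open, the fingers measure 114 mm over their backs; the gripper's body (76 mm by 85 mm) begins 54 mm behind the grasp point. The pads swing forward as they close: fully open they stand 13 mm farther back than shut.
Start: joints at [-1.018, 0.385, 0.008, 0, -1.194, -0.259], TCP at [181.011, -598.193, 231.312] pointing down, gripper open.
Joint ranges: [-3.14, 3.14], [-1.21, 2.06], [-1.07, 1.41], [-3.16, 2.05], [-2.99, -0.16], [-3.1, 3.1]. Speed limits (rad/s): [2.79, 2.79, 3.14, 3.14, 3.14, 3.14].

## Interface

Orientations are given as a unit quaternion [x, y, z, w].
In Python, from bench import arm, optics, job gives the robot as it stands.
- The arm moves only by the tool send_rows, never from a script. Its argument "steps" is a list that holds one entry, the list of rows, each a list of 5 numbers: the shift along the tool's x, y, z in cm, then the turn about the tool's z in rad, then the opening, from 0 (shut) to 1 (fully open). A call has 1 to 10 rows; each row shifts and turns the pose as measured when the row begins, along the tool's axes as they then stand; what a row does not reach is not made up. A row lasts 1/12 s, in which the tool goes at most 41.7 mm and 7.16 degrees, less where a joint would pass 70% of its speed; a pose out of reach is approached as far as the arm can. A call with a gripper value outside its range is refused whole. The fingers move at their own pace and stop on an object; the grip force is fixed at half the most. Time passes only in rows, so rows that do not move let the fingers close. It gives the time, the measured TCP pose, the force and the opening at its end, in the units of the state.
- arm.read_state(): the state, without advancing time (a new reading comes with each control period).
- optics.get_image(name): name is "scene" or "side" or "wrist"; returns (picture, depth): 400x640x3 uint8, blue, green, red; 400x640 float32, mm along the optical axis (not along the pixel's ray), 0 where there is no reading.
- optics.get_calibration(name): a dict with "K" (3x3 intrinsics, pixels), "rvec" (rotation vector, rad) and "tvec" (3), from world to camera coordinates, as OpenCV has them; the wrist camera has in their place "hand_eye" (4x4, takes a point from camera to tool coordinates, whose origin is the TCP and whose axes are the flange's). Camera axes: x right, y down, z forward; pixel columns grow to the right and rows downward; lengths in mm; the calibration is good to about 2 mm. The wrist camera is an equidistant fisheye: a pixel r from the principal point sees the ray r / f radians off the axis. A picture is of the moment at which its call begins: read the wrist's pose just before it. get_calibration takes no time and is no camera call.
- job.job_done(): hands the job in, once; it reports no verdict.
The state is a dict: "clock": time; "joints": joint angles; "joint_vel": joint speeds; "joint_efforts": joint torques, N m; "position": TCP position; "ee_rot": TCP orientation; "contact_force": force on the tool from outside, world axes, zero at the start; "wrist_torque": the same for the moment, N m; "gripper_width": finger opening in mm.
Only numpy, scipy, OpenCV 4.12 (cv2) and the standard library are available. Lean on these libraries where they do the work, as an engineer would, in place of code of your own. Each camera call takes 0.05 s, during which the arm holds its last target. There are 200 camera calls.

## Task

Two identical stirrers stand on the lab bench; set the one that carries the amber jar with the yellow cap to its second speed. Its knob is blank and nobody knows where it was left, so first turn it fully anticlockwise (seen from above) to its end stop, hold it there a moment, then turn it clockwise by exactly two clicks and let go. Leave the jar standing where it is on its plate and do not turn the other stirrer's knob.

Things in the scene. Friction and masses are not known exactly. Their poses are not given: they have to be found in the camera images.
- selector (a joint): Blank black knob on the stirrer that carries the jar: angle in rad, 0 at the anticlockwise end stop, growing clockwise seen from above to 1.571 at the far stop. Sprung clicks every 30 degrees: rests at 0, 0.524 (1st click), 1.047 (2nd), 1.571 (3rd) and springs to the nearest when let go. Turns with about 0.06 N m. Starts anywhere above 0.35.
- selector_grip (a point): Grip point on that knob's vertical axis; x along its upright bar, y across it, z up; turns with it. Bar 46 mm long, 16 mm thick, top 14 mm above. 25 mm below: round grey skirt, 48 mm wide. 36 mm below: top of the fixed white stirrer (215 x 150 x 65 mm). Its blue 128 mm plate: centre 110 mm beyond the knob. At 0 the bar lies 45 degrees anticlockwise of the knob-to-plate line, at 1.571 45 clockwise.
- jar_mid (a point): Middle (half-way up) of the loose amber glass jar with a yellow cap, 62 mm across and 62 mm high, standing on the plate of the stirrer to be set. Axes: z up when it stands.
- spare_end (a point): Top of one end of the bar of the knob on the other, identical stirrer, which carries a clear open beaker; 21 mm from that knob's turning axis. Not to be moved.
Things that resemble listed ones, but are neither listed nor needed, are in the scene too. Of the things shaped like the part that bears jar_mid, the amber glass one is meant.

How it is judged:
By the outcome, as a careful person would: the job done as asked, in the order asked, and still so for the second after the job is handed in, with the robot touching nothing.
It also fails if it takes over 40 s, if anything falls off the work surface, if the arm or the gripper's body presses on something with over 40 N, if the wrist force passes 120 N, or if a joint passes its speed limit or range.

## Working session

There is one attempt and no reset: what is moved stays moved. The work goes in short steps, Python scripts to look and compute and a tool call to move; the robot and the scene stay as the last step left them, time stands still between calls to the robot, and variables do not carry over. Pictures are saved under pics/ and viewed, about 8 in all and at most 12, crops included, and the job is handed in when it is done.

Besides the shell and the picture viewer there is one more tool, called by a JSON object that holds its "fn" and its "kwargs". send_rows: Moves the arm, as the interface text tells. Its arguments: {"type":"object","properties":{"steps":{"type":"array","items":{"type":"array","items":{"type":"array","items":{"type":"number"}}}}},"required":["steps"]}

```bash
mkdir -p pics; cat > h.py <<'E'
import numpy as np, cv2
from bench import arm, optics, job
from scipy.spatial.transform import Rotation as R
def cal(n):
    c=optics.get_calibration(n); return np.array(c["K"]),R.from_rotvec(np.ravel(c["rvec"])).as_matrix(),np.ravel(c["tvec"])
def w(n,u,v,d):
    K,Rm,t=cal(n); p=np.linalg.inv(K)@[u,v,1.]*d; return Rm.T@(p-t)
def onplane(n,u,v,z):
    K,Rm,t=cal(n); o=-Rm.T@t; r=Rm.T@np.linalg.inv(K)@[u,v,1.]; return o+r*(z-o[2])/r[2]
E
python3 - <<'E'
from h import *
s=arm.read_state();print(s)
for n in("scene","side"):
    p,d=optics.get_image(n);cv2.imwrite(f"pics/{n}0.png",p);np.save(n+"0.npy",d)
    K,Rm,t=cal(n);print(n,K,-Rm.T@t)
p,d=optics.get_image("wrist");cv2.imwrite("pics/wrist0.png",p);print(optics.get_calibration("wrist"))
E
```

```text
{'clock': 0.0, 'joints': array([-1.01839482e+00,  3.85563726e-01,  6.60693569e-03, -4.73063507e-04,
       -1.19398145e+00, -2.58616815e-01]), 'joint_vel': array([ 0.000699  , -0.00042619, -0.00018753, -0.00038207,  0.00029781,
        0.00030986]), 'joint_efforts': array([-7.26508715e-04, -3.92285872e+01,  1.88400489e+01,  4.18620408e+00,
       -4.66934434e-03, -5.77477820e-06]), 'position': array([ 180.83762566, -597.65646197,  230.2137021 ]), 'ee_rot': array([-1.46278237e-01,  9.89242883e-01,  1.07082963e-03, -2.20463589e-04]), 'contact_force': array([-0.63640069,  0.31936114, -0.04156576]), 'wrist_torque': array([0.01006186, 0.02580987, 0.00381359]), 'gripper_width': 85.59201144095667}
scene [[478.05710821   0.         320.00241169]
 [  0.         478.05710821 205.79460702]
 [  0.           0.           1.        ]] [1213.60609318 -430.35443842  732.35572742]
side [[402.07917906   0.         321.89819907]
 [  0.         402.07917906 197.29774144]
 [  0.           0.           1.        ]] [ 501.67020166 -551.1711714   598.55937885]
{'K': array([[309.70691629,   0.        , 320.40518064],
       [  0.        , 309.70691629, 198.31886449],
       [  0.        ,   0.        ,   1.        ]]), 'hand_eye': array([[-8.48835723e-04, -9.45581370e-01, -3.25384621e-01,
         8.32532672e+01],
       [ 9.99999596e-01, -7.06904163e-04, -5.54420712e-04,
         2.45865123e-01],
       [ 2.94234154e-04, -3.25384961e-01,  9.45581589e-01,
        -1.43388871e+02],
       [ 0.00000000e+00,  0.00000000e+00,  0.00000000e+00,
         1.00000000e+00]])}
```

View pics/scene0.png

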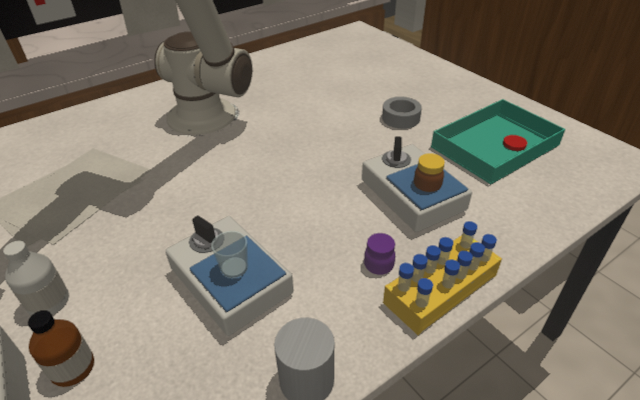

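View pics/side0.png

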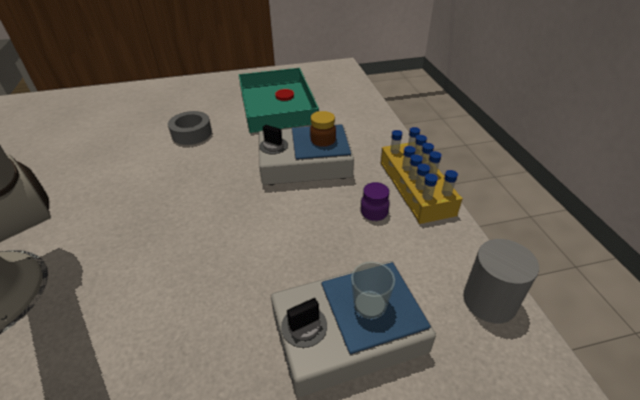

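The scene view shows the amber jar with yellow cap at scene (430,172) / side (323,130), and its knob at scene (398,150) / side (272,135).
- **Jar look-alikes:** the purple jar at scene (380,253), the brown bottle at (60,350) and the beaker at (230,255).
- **Knob look-alike:** the beaker stirrer's knob at scene (203,230) / side (303,315).

I choose the knob at scene (398,150), on the amber jar's stirrer.

```bash
python3 - <<'E'
from h import *
for n,box,jb in(("scene",(375,125,425,175),(405,145,455,195)),("side",(250,115,300,160),(300,105,345,155))):
    p=cv2.imread(f"pics/{n}0.png");d=np.load(n+"0.npy")
    x0,y0,x1,y1=box
    m=np.zeros(d.shape,bool);m[y0:y1,x0:x1]=(p.max(2)<45)[y0:y1,x0:x1]
    v,u=np.nonzero(m);P=np.array([w(n,a,b,d[b,a]) for a,b in zip(u,v)])
    k=(P[:,2]>95)&(P[:,2]<125);P=P[k];top=P[P[:,2]>110]
    print(n,len(P),"bar",P.mean(0),"z",P[:,2].min(),P[:,2].max(),"top",len(top),top.mean(0))
    T=top[:,:2]-top[:,:2].mean(0);U,S,V=np.linalg.svd(T);print(" dir",np.degrees(np.arctan2(V[0][1],V[0][0]))%180,S/np.sqrt(len(T)),np.ptp(T@V[0]))
    hsv=cv2.cvtColor(p,cv2.COLOR_BGR2HSV)
    for nm,lo,hi in(("blue",(95,60,50),(115,255,255)),("yel",(18,120,110),(32,255,255))):
        mm=cv2.inRange(hsv,lo,hi)>0;q=np.zeros_like(mm);q[110:240,250:480 if n=="scene" else 352]=1;
        if n=="scene": q[:,:360]=0; q[215:]=0
        v,u=np.nonzero(mm&q);Q=np.array([w(n,a,b,d[b,a]) for a,b in zip(u,v)]);print(" ",nm,len(Q),Q.mean(0).round(1),Q.min(0).round(1),Q.max(0).round(1))
        if nm=="blue":
            r=cv2.minAreaRect(Q[:,:2].astype(np.float32));print("  rect",r)
a=cv2.imread("pics/scene0.png")[120:240,350:480];b=cv2.imread("pics/side0.png")[100:200,240:370]
f=lambda i:cv2.resize(i,(400,330),interpolation=cv2.INTER_CUBIC)
cv2.imwrite("pics/crop.png",np.hstack([f(a),f(b)]))
E
```

```text
scene 89 bar [578.79262523 234.16472343 110.70331357] z 96.28238165432907 118.84541951214123 top 60 [575.49081268 237.27450647 114.32040495]
 dir 137.0912880575881 [11.66510959  3.83087145] 41.23062813474071
  blue 1382 [696.4 210.4  76.3] [ 612.3 -430.4   66.7] [1213.6  292.4  732.4]
  rect ((957.2230224609375, -48.995697021484375), (172.6674041748047, 902.6919555664062), 44.74125289916992)
  yel 401 [697.3 215.  140.8] [ 659.2 -430.4  119.8] [1213.6  254.7  732.4]
side 191 bar [567.91542449 237.47668779 108.05233634] z 95.0908705070912 116.53234629117037 top 91 [568.11918135 240.02411459 113.82400852]
 dir 137.4570006442072 [13.07816866  4.73763246] 44.92919512653376Traceback (most recent call last):
  File "<stdin>", line 14, in <module>
  File "h.py", line 7, in w
    K,Rm,t=cal(n); p=np.linalg.inv(K)@[u,v,1.]*d; return Rm.T@(p-t)
           ~~~^^^
  File "h.py", line 5, in cal
    c=optics.get_calibration(n); return np.array(c["K"]),R.from_rotvec(np.ravel(c["rvec"])).as_matrix(),np.ravel(c["tvec"])
ValueError: time passes only in moves, steps and waits
```

```bash
python3 - <<'E'
s=open('h.py').read().replace("def cal(n):","from functools import lru_cache\n@lru_cache(None)\ndef cal(n):");open('h.py','w').write(s)
E
python3 - <<'E'
from h import *
for n in("scene","side"):
    p=cv2.imread(f"pics/{n}0.png");d=np.load(n+"0.npy")
    hsv=cv2.cvtColor(p,cv2.COLOR_BGR2HSV)
    for nm,lo,hi in(("blue",(95,60,50),(115,255,255)),("yel",(18,120,110),(32,255,255))):
        q=np.zeros(d.shape,bool)
        if n=="scene": q[145:213,375:475]=1
        else: q[108:165,285:355]=1
        v,u=np.nonzero((cv2.inRange(hsv,lo,hi)>0)&q&(d>0));Q=np.array([w(n,a,b,d[b,a]) for a,b in zip(u,v)]);
        if nm=="blue":
            Q=Q[abs(Q[:,2]-69)<6];r=cv2.minAreaRect(Q[:,:2].astype(np.float32));print("  rect",r)
        print(n,nm,len(Q),np.median(Q,0).round(1),np.percentile(Q,2,axis=0).round(1),np.percentile(Q,98,axis=0).round(1))
a=cv2.imread("pics/scene0.png")[120:240,350:480];b=cv2.imread("pics/side0.png")[100:200,240:370]
f=lambda i:cv2.resize(i,(400,330),interpolation=cv2.INTER_CUBIC)
cv2.imwrite("pics/crop.png",np.hstack([f(a),f(b)]))
E
```

```text
rect ((681.2487182617188, 228.93115234375), (126.2776107788086, 127.32855987548828), 83.84258270263672)
scene blue 1281 [706.5 203.   72.8] [619.8 164.4  68.8] [745.6 286.   74.9]
scene yel 396 [692.6 221.8 134.7] [663.6 201.9 122.1] [712.5 250.1 137.2]
  rect ((678.0070190429688, 229.4875946044922), (129.40042114257812, 124.37911224365234), 83.39054870605469)
side blue 1087 [656.2 204.2  72.5] [615.2 165.   69.5] [738.9 292.1  74.4]
side yel 239 [684.4 226.5 134.6] [660.4 202.7 129.9] [710.2 254.  136.1]
```

View pics/crop.png

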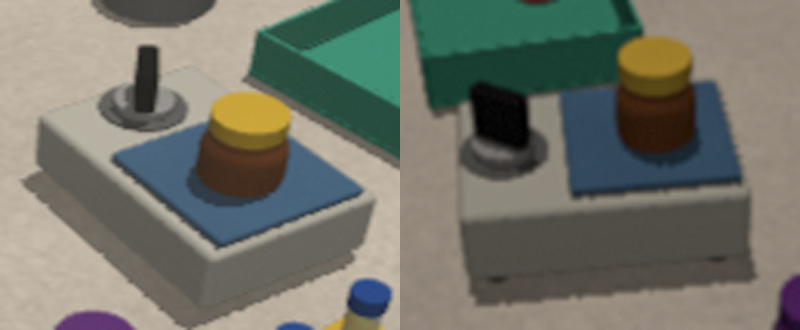

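The crop shows the amber jar with its yellow cap on the blue plate, with the black bar knob beside it. Both views agree: the plate centre is about (679.5, 229), the stirrer yaw about -6.4°, and the knob axis about (570.5, 241). The bar top is at z ≈ 114, as given, and the bar points about -43° in the world frame. Moving over now.

{"fn": "send_rows", "kwargs": {"steps": [[[-2.7,3.0,0,0,1],[-2.7,3.0,0,0,1],[-2.7,3.0,0,0,1],[-2.7,3.0,0,0,1],[-2.7,3.0,0,0,1],[-2.7,3.0,0,0,1],[-2.7,3.0,0,0,1],[-2.7,3.0,0,0,1],[-2.7,3.0,0,0,1],[-2.7,3.0,0,0,1]]]}}

```text
clock: 0.98
position: [354.1, -225.5, 225.2]
ee_rot: [-0.139, 0.99, 0.004, -0.002]
contact_force: [1.4, 0.8, 0.8]
gripper_width: 85.3
```

{"fn": "send_rows", "kwargs": {"steps": [[[-2.7,3.0,0,0,1],[-2.7,3.0,0,0,1],[-2.7,3.0,0,0,1],[-2.7,3.0,0,0,1],[-2.7,3.0,0,0,1],[-2.7,3.0,0,0,1],[-2.7,3.0,0,0,1],[-2.7,3.0,0,0,1],[-2.7,3.0,0,0,1],[-2.7,3.0,0,0,1]]]}}

```text
clock: 1.82
position: [529.8, 152.4, 228.1]
ee_rot: [-0.141, 0.99, 0.004, -0.001]
contact_force: [0.9, 0.1, -0.9]
gripper_width: 85.4
```

{"fn": "send_rows", "kwargs": {"steps": [[[0,0,0,-0.12,1],[0,0,0,-0.12,1],[0,0,0,-0.12,1],[0,0,0,-0.12,1],[0,0,0,-0.12,1],[0,0,0,-0.12,1],[0,0,0,-0.12,1],[0,0,0,-0.12,1],[0,0,0,-0.12,1],[0,0,0,-0.12,1]]]}}

```text
clock: 2.65
position: [531.1, 162.1, 221.7]
ee_rot: [-0.694, 0.72, 0.005, -0.002]
contact_force: [-0.4, 0.4, 0.2]
gripper_width: 85.1
```

{"fn": "send_rows", "kwargs": {"steps": [[[0,0,-0.2,-0.12,0.6],[0,0,-0.2,-0.12,0.6],[0,0,-0.2,-0.12,0.6],[0,0,0,-0.12,0.6],[0,0,0,-0.12,0.6],[0,0,0,-0.12,0.6],[0,0,0,-0.09,0.6],[0,0,0,0,0.6]]]}}

```text
clock: 3.32
position: [529.2, 161.4, 224.9]
ee_rot: [0.928, -0.371, -0.008, 0.002]
contact_force: [-0.4, 0.8, -0.2]
gripper_width: 51.2
```

```bash
cat >> h.py <<'E'
def state():
    s=arm.read_state();Rm=R.from_quat(s["ee_rot"]).as_matrix();return s,Rm,np.degrees(np.arctan2(Rm[1,0],Rm[0,0]))
def togo(x,y,z):
    s,Rm,yaw=state();print("yaw",yaw.round(1),"j6",s["joints"][5].round(2),"pos",s["position"].round(1),"tool shift cm",(Rm.T@(np.array([x,y,z])-s["position"])/10).round(2))
def wristpts(d,u,v,s,Rm,c):
    K=c["K"];H=c["hand_eye"];a=(u-K[0,2])/K[0,0];b=(v-K[1,2])/K[1,1];r=np.hypot(a,b)+1e-9
    ray=np.stack([a/r*np.sin(r),b/r*np.sin(r),np.cos(r)],-1)
    P=ray/ray[:,2:]*d[v,u][:,None];P=P@H[:3,:3].T+H[:3,3];return P@Rm.T+s["position"]
E
python3 - <<'E'
from h import *
s,Rm,yaw=state();p,d=optics.get_image("wrist");c=optics.get_calibration("wrist")
cv2.imwrite("pics/wrist1.png",p);np.save("wrist1.npy",d)
v,u=np.nonzero((p.max(2)<50)&(d>0));P=wristpts(d,u,v,s,Rm,c)
k=(P[:,2]>109)&(P[:,2]<122)&(np.hypot(P[:,0]-570,P[:,1]-240)<35);T=P[k]
print(len(T))
if len(T)>5:
    r=cv2.minAreaRect(T[:,:2].astype(np.float32));q=T[:,:2]-T[:,:2].mean(0);V=np.linalg.svd(q)[2]
    print(T.mean(0),r,np.degrees(np.arctan2(V[0][1],V[0][0])))
h=cv2.cvtColor(p,cv2.COLOR_BGR2HSV)
v,u=np.nonzero((cv2.inRange(h,(95,60,50),(115,255,255))>0)&(d>0));P=wristpts(d,u,v,s,Rm,c)
P=P[(abs(P[:,2]-70)<8)&(np.hypot(P[:,0]-680,P[:,1]-229)<110)];print(len(P),P[:,2].mean() if len(P) else 0,cv2.minAreaRect(P[:,:2].astype(np.float32)) if len(P) else 0)
togo(570.5,240.5,86)
E
```

```text
762
[570.43785412 241.99163823 114.95757197] ((570.192138671875, 243.351806640625), (15.68226432800293, 45.802242279052734), 47.82073211669922) 137.56845882679465
7652 73.73378650762172 ((678.8296508789062, 231.663330078125), (126.64967346191406, 126.31909942626953), 83.36478424072266)
yaw -43.8 j6 0.23 pos [529.1 161.3 224.8] tool shift cm [-2.3  -8.73 13.83]
```

View pics/wrist1.png

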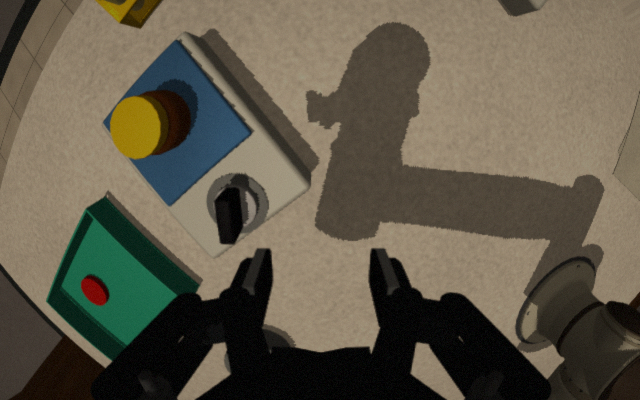

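The wrist view shows the knob bar at (230,215), which measures 45.8 × 15.7 mm. It is centred at (570.2, 243) with z 115, pointing -42.3°. The stirrer yaw is -6.6°, so the knob sits at about 1.41 rad. These sizes match the description, so I'll move above it.

{"fn": "send_rows", "kwargs": {"steps": [[[-0.8,-2.9,1.0,0,0.6],[-0.8,-2.9,1.0,0,0.6],[-0.8,-2.9,1.0,0,0.6],[0,0,0,0,0.6]]]}}

```text
clock: 3.7
position: [572.9, 242.1, 194.3]
ee_rot: [0.925, -0.379, -0.008, 0.001]
contact_force: [0.7, 0.1, 0.1]
gripper_width: 51.5
```

```bash
python3 - <<'E'
from h import *
togo(570.2,242.8,86)
E
```

```text
yaw -44.6 j6 0.14 pos [572.9 242.1 194.3] tool shift cm [-0.1   0.05 10.83]
```

{"fn": "send_rows", "kwargs": {"steps": [[[0,0,2.7,-0.03,0.6],[-0.1,0,2.7,0,0.6],[0,0,2.7,0,0.6],[0,0,1.5,0,0.6],[0,0,0,0,0.6]]]}}

```text
clock: 4.12
position: [571.8, 244.7, 94.9]
ee_rot: [0.929, -0.369, -0.007, 0.001]
contact_force: [0.5, -0.2, -0.0]
gripper_width: 51.1
```

```bash
python3 - <<'E'
from h import *
togo(570.2,242.8,86)
E
```

```text
yaw -43.3 j6 0.16 pos [571.8 244.7  94.9] tool shift cm [0.03 0.24 0.89]
```

{"fn": "send_rows", "kwargs": {"steps": [[[0,0.2,0.8,0,0.6],[0,0,0,0,0.0],[0,0,0,0,0.0],[0,0,0,0,0.0],[0,0,0,0,0.0],[0,0,0,0,0.0]]]}}

```text
clock: 4.62
position: [570.8, 242.8, 88.4]
ee_rot: [0.928, -0.372, -0.006, -0.001]
contact_force: [1.2, 0.5, -5.2]
gripper_width: 14.5
```

```bash
python3 - <<'E'
from h import *
togo(570.2,242.8,86);s=arm.read_state();print(s["wrist_torque"],s["contact_force"],s["gripper_width"])
E
```

```text
yaw -43.6 j6 0.16 pos [570.8 242.8  88.4] tool shift cm [-0.04  0.04  0.24]
[ 2.09679588e-02 -4.11632769e-01  9.63778198e-05] [ 1.21458485  0.49677577 -5.21893879] 14.525925628797125
```

Gripped. Turning anticlockwise.

{"fn": "send_rows", "kwargs": {"steps": [[[0,0,0,-0.12,0],[0,0,0,-0.12,0],[0,0,0,-0.12,0],[0,0,0,-0.12,0],[0,0,0,-0.12,0],[0,0,0,-0.12,0],[0,0,0,-0.12,0],[0,0,0,-0.12,0],[0,0,0,-0.12,0]]]}}

```text
clock: 5.37
position: [571.3, 244.9, 88.4]
ee_rot: [0.984, 0.179, -0.004, -0.006]
contact_force: [0.6, 2.0, -5.2]
gripper_width: 15.2
```

```bash
python3 - <<'E'
from h import *
togo(570.2,242.8,88);s=arm.read_state();print(s["wrist_torque"],s["contact_force"],s["gripper_width"])
E
```

```text
yaw 20.7 j6 1.28 pos [571.3 244.9  88.4] tool shift cm [-0.18  0.16  0.03]
[-0.08584354 -0.1709731  -0.07240914] [ 0.61094868  1.97520894 -5.23136949] 15.157376982512359
```

{"fn": "send_rows", "kwargs": {"steps": [[[-0.1,0.1,0,-0.12,0],[0,0,0,-0.1,0],[0,0,0,-0.06,0],[0,0,0,-0.06,0],[0,0,0,-0.06,0]]]}}

```text
clock: 5.78
position: [571.3, 246.2, 88.5]
ee_rot: [0.926, 0.377, -0.001, -0.008]
contact_force: [2.6, 1.0, -4.0]
gripper_width: 14.7
```

```bash
python3 - <<'E'
from h import *
togo(570.2,242.8,88);s=arm.read_state();print(s["wrist_torque"],s["contact_force"],s["gripper_width"])
E
```

```text
yaw 44.3 j6 1.7 pos [571.3 246.2  88.5] tool shift cm [-0.32  0.17  0.04]
[-0.18901834 -0.66099016 -2.38829351] [ 2.56787847  0.98668305 -4.04493828] 14.740931340402211
```

The torque jumped to 2.4 N·m, so the knob is at its end stop. Holding there.

{"fn": "send_rows", "kwargs": {"steps": [[[0,0,0,-0.02,0],[0,0,0,-0.02,0],[0,0,0,-0.02,0],[0,0,0,-0.02,0],[0,0,0,-0.02,0],[0,0,0,-0.02,0],[0,0,0,-0.02,0],[0,0,0,-0.02,0]]]}}

```text
clock: 6.45
position: [571.3, 246.2, 88.6]
ee_rot: [0.904, 0.428, 0.002, -0.014]
contact_force: [0.8, 1.6, -1.9]
gripper_width: 15.0
```

```bash
python3 - <<'E'
from h import *
togo(570.2,242.8,88);s=arm.read_state();print(s["wrist_torque"],s["contact_force"],s["gripper_width"])
p,d=optics.get_image("wrist");cv2.imwrite("pics/wrist2.png",p)
E
```

```text
yaw 50.7 j6 1.82 pos [571.3 246.2  88.6] tool shift cm [-0.33  0.13  0.05]
[-0.17479932 -0.34924622 -5.47245174] [ 0.79769433  1.57916757 -1.93377626] 15.006167191693493
```

View pics/wrist2.png

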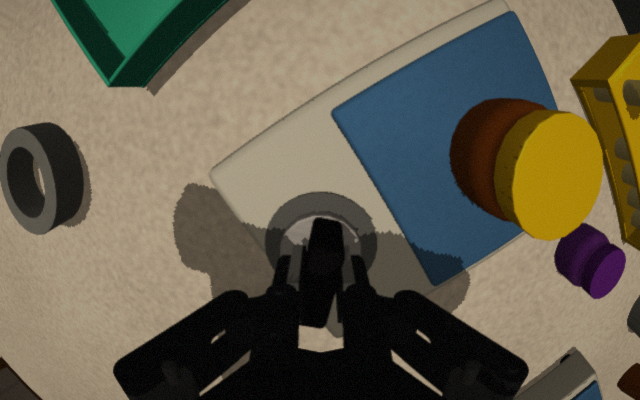

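The wrist view shows the bar gripped at (322,265), the jar undisturbed on the plate, and the tool twisted about 12° past the bar at the stop. I'll let go at zero, where it rests, then measure and re-grip square.

{"fn": "send_rows", "kwargs": {"steps": [[[0,0,0,0.05,0],[0,0,0,0,0.5],[0,0,0,0,0.5],[0,0,0,0,0.5],[0,0,0,0,0.5]]]}}

```text
clock: 6.92
position: [572.4, 246.3, 91.1]
ee_rot: [0.903, 0.429, 0.002, -0.009]
contact_force: [-0.5, -0.9, -0.7]
gripper_width: 42.8
```

```bash
cat > m.py <<'E'
from h import *
s,Rm,yaw=state();p,d=optics.get_image("wrist");c=optics.get_calibration("wrist");cv2.imwrite("pics/wl.png",p)
v,u=np.nonzero((p.max(2)<50)&(d>0));P=wristpts(d,u,v,s,Rm,c)
L=(P-s["position"])@Rm
k=(P[:,2]>109)&(P[:,2]<122)&(np.hypot(P[:,0]-570,P[:,1]-243)<30)&(abs(L[:,1])<19);T=P[k][:,:2]
V=np.linalg.svd(T-T.mean(0))[2][0];print(len(T),T.mean(0),cv2.minAreaRect(T.astype(np.float32)),"bar",np.degrees(np.arctan2(V[1],V[0]))%180)
togo(570.2,242.8,88);print(s["wrist_torque"],s["gripper_width"],s["clock"])
E
python3 m.py
```

```text
2751 [572.74597195 247.91908229] ((570.2130126953125, 245.68014526367188), (45.2779426574707, 16.628381729125977), 37.42927932739258) bar 38.547852545906636
yaw 50.7 j6 1.81 pos [572.5 246.4  91.2] tool shift cm [-0.43  0.06  0.32]
[ 0.01660783 -0.01012523 -0.03634333] 42.75290068311389 6.9167
```

The bar lies at about 38°, which is the expected stop angle of 38.4°, so it is confirmed at zero. Squaring up, re-gripping, and turning clockwise.

{"fn": "send_rows", "kwargs": {"steps": [[[-0.35,0,0.3,0.12,0.5],[0,0,0,0.1,0.5],[0,0,0,0,0.5],[0,0,0,0,0],[0,0,0,0,0],[0,0,0,0,0],[0,0,0,0,0]]]}}

```text
clock: 7.55
position: [571.2, 246.0, 90.7]
ee_rot: [0.942, 0.336, 0.003, -0.008]
contact_force: [1.0, 0.0, -1.6]
gripper_width: 15.0
```

```bash
python3 - <<'E'
from h import *
togo(570.2,244,88);s=arm.read_state();print(s["wrist_torque"],s["contact_force"],s["gripper_width"])
E
```

```text
yaw 39.2 j6 1.61 pos [571.2 246.   90.7] tool shift cm [-0.2   0.09  0.27]
[-0.5413041  -0.40595311 -0.47481703] [ 0.95482091  0.04688398 -1.55229451] 15.02941844325136
```

{"fn": "send_rows", "kwargs": {"steps": [[[0,0,0,0.12,0],[0,0,0,0.12,0],[0,0,0,0.12,0],[0,0,0,0.12,0],[0,0,0,0.12,0],[0,0,0,0.12,0],[0,0,0,0.12,0],[0,0,0,0,0]]]}}

```text
clock: 8.22
position: [571.7, 243.9, 90.7]
ee_rot: [0.996, -0.087, 0.0, -0.005]
contact_force: [-1.1, 1.9, -0.1]
gripper_width: 14.5
```

```bash
python3 - <<'E'
from h import *
togo(570.2,244,88);s=arm.read_state();print(s["wrist_torque"],s["contact_force"],s["gripper_width"])
E
```

```text
yaw -10.0 j6 0.74 pos [571.7 243.9  90.7] tool shift cm [-0.15  0.02  0.27]
[ 0.13579496  0.17980481 -0.00772703] [-1.11026244  1.9173346  -0.13649883] 14.462165076197541
```

Another 11–12° to go.

{"fn": "send_rows", "kwargs": {"steps": [[[0,0,0,0.1,0],[0,0,0,0.1,0],[0,0,0,0,0],[0,0,0,0,0]]]}}

```text
clock: 8.55
position: [571.6, 243.5, 90.7]
ee_rot: [0.984, -0.18, -0.0, -0.004]
contact_force: [-1.4, 0.4, 0.2]
gripper_width: 15.1
```

```bash
python3 - <<'E'
from h import *
togo(570.2,244,88);s=arm.read_state();print(s["wrist_torque"],s["contact_force"],s["gripper_width"])
E
```

```text
yaw -20.8 j6 0.55 pos [571.6 243.5  90.7] tool shift cm [-0.15  0.    0.27]
[-0.10412262  0.04158895 -0.10249265] [-1.44670071  0.37997167  0.24694445] 15.142184023601436
```

Yaw is -20.8° against a target of -21.6°. Letting go and lifting clear.

{"fn": "send_rows", "kwargs": {"steps": [[[0,0,0,0,0.5],[0,0,0,0,0.5],[0,0,0,0,0.5],[0,0,0,0,0.5],[0,0,-2,0,0.5],[0,0,-3,0,0.5],[0,0,-3,0,0.5],[0,0,-3,0,0.5],[0,0,-1,0,0.5],[0,0,0,0,0.5]]]}}

```text
clock: 9.38
position: [571.7, 241.2, 213.5]
ee_rot: [0.985, -0.173, -0.001, -0.002]
contact_force: [-0.6, -0.7, -0.2]
gripper_width: 42.2
```

```bash
python3 m.py; python3 - <<'E'
from h import *
p=optics.get_image("side")[0];q=optics.get_image("scene")[0]
a=cv2.imread("pics/wl.png");cv2.imwrite("pics/fin.png",np.vstack([cv2.resize(a,(400,250)),cv2.resize(p,(400,250))]))
E
```

```text
975 [571.58523577 244.00052523] ((570.2308349609375, 244.63949584960938), (15.580453872680664, 46.3646125793457), 68.88713073730469) bar 158.72186133249093
yaw -19.9 j6 0.57 pos [571.6 241.1 212.9] tool shift cm [-0.14 -0.06 12.49]
[-0.02101962 -0.06370749  0.02120543] 42.23727421264557 9.3833
```

View pics/fin.png

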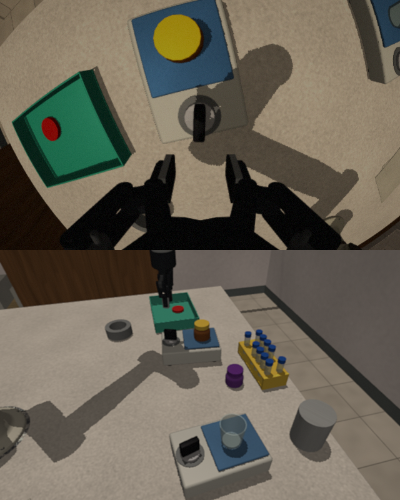

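The bar now lies at -21.3°, with -21.6° expected for the second click. The jar is standing on its plate, at (178,38) in the wrist half of the picture. The other knob looks unchanged, at (190,450) in the side half.

```bash
python3 -c "
from bench import job
print(job.job_done())"
```

```text
the job is handed in; nothing more can be done
None
```

The stirrer with the amber, yellow-capped jar is set to its second click, and I handed the job in at about 9.5 s on the robot's clock.

- **End stop:** I turned the knob anticlockwise until the wrist torque rose to several N·m, then held it there for about 0.7 s. The tool slipped about 12° on the bar while pressing, and the torque reached 5.5 N·m. I let go, measured the bar at 37.4–38.5° against the expected 38.4°, and gripped it again squarely.
- **Two clicks:** I turned it 60° clockwise, released it and lifted clear. The bar then rested at -21.3°, against -21.6° expected for the second click.
- **Other checks:** The last images show the jar standing on its plate. The other stirrer's knob looks untouched; I judged that by eye and did not measure it. After the lift the force reading was about zero.

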